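# Shift the height spacer in the photometer's cell carriage

## Task

The next short cell goes into the middle pocket of the photometer's cell carriage, so the height spacer must go there: with the sprung tongs, draw the spacer out of the end pocket where it lies and press it down the empty middle pocket, past the leaf spring, until it beds flat on the stop plate, however high that is set. Feel for it: never lean on spacer or carriage with more than about 20 N, leave the stoppered glass cell and the other bench things alone, and put the tongs back upright in their stand.

Things in the scene. Friction and masses are not known exactly. Their poses are not given: they have to be found in the camera images.
- cell_carriage: Fixed aluminium block 92 x 49 mm, top 55 mm above the bench, on a dark plate 118 x 64. Three pockets open at the top, at its x = -26, 0, +26 mm, each 14.5 (x) by 33 mm (y), 1.5 mm chamfer at the mouth; floor of the end pockets at z = 10 mm. One end pocket (-x or +x) holds the stoppered glass cell, the other the spacer; the middle one is empty. Origin: centre of underside, z up.
- middle_pocket (a point): Centre of the mouth of the empty middle pocket, level with the block's top; axes as the carriage's. The floor of this pocket is a dark stop plate whose height is set by a screw: it lies somewhere 30 to 45 mm below the mouth, differently each time, and is not reported, so it must be felt. It holds fast under the spacer.
- middle_leaf (a point): Pad centre of the middle pocket's leaf spring, 33 mm below the mouth (each pocket has one, on its -x wall). It slopes in from 14 mm below the mouth to a pad 26 to 41 mm below it and leaves 10 mm, so it pinches the spacer's 12 mm foot to the +x wall with about 3 N: it takes 5 to 12 N to draw the spacer out or push it in, and one let go on the leaf stays too high.
- spacer: White plastic height spacer, 18 mm tall, 14 g, long side along its y. From below: foot 12 (x) x 31 (y) x 8 mm, its lowest 2 mm narrowed to 10 x 29; web 8 (x) x 4 (y), 6 tall; cap 10 (x) x 8 (y) x 4 mm. The tongs' toes straddle the cap along y, go down to the foot and close on the web under the cap. Origin: centre of underside, z up; its y lies along the carriage's y, at the start in an end pocket.
- glass_cell: Stoppered glass cell 12 x 31.5 x 50 mm standing in an end pocket, its white stopper 5 mm above the block; it stays there. Origin: centre of underside.
- tongs: Loose steel sprung tongs, 123 mm tall, 180 g, upright in the stand; dark clamp 13 x 17 mm at the top. Two parallel blades face each other along y: legs 7 mm wide in x, 31 mm over their outsides when open; the lowest 4.5 mm are toes turned inwards, 21 mm apart inside when open. Blades stay parallel; toes move as much as the plates. Origin: midway between the toes' undersides; z up the tongs.
- tongs_plates (a point): Midway between the ridged finger plates of the tongs, 82 mm above the toes' undersides: grip here. Plates: 12.5 mm wide (x), 67 to 97 mm up, 38 mm over their outsides when open; squeeze along y. Below, a finger rest juts out 2.5 mm more, top 62 mm up: fingertips above it. Springs yield 1 mm a side per 1.2 N: 5 N carries them half open (toes 12.7 mm apart), the web is met at 10 N; 25 N holds it.
- tongs_l (a joint): How far each blade of the tongs has moved inwards, m: 0 open, 0.0085 when closed on the spacer's web, 0.0095 shut.
- tongs_stand: Fixed grey plastic block 34 x 56 mm, 46 mm tall, on a black foot 56 x 76; one slot 10 mm (x) by 35 mm (y), 40 mm deep, floor at z = 6 mm, on which the tongs' toes stand, their y along the slot's y. Origin: centre of underside, z up.
- beaker: Clear beaker, 62 mm across, 72 mm tall, a bystander. Origin: centre of underside.
- sample_cup: Sample cup with a screw lid, 49 mm across, 60 mm tall, a bystander. Origin: centre of underside.
- timer: Small white bench timer, 58 x 64 x 21 mm, a bystander. Origin: centre of underside.
Not all that is in view belongs to the job. What is shaped like the tongs_stand but red or yellow is not meant.

How it is judged:
On the way, in this order (a step that is already met when the one before it is completed fails the run):
1. the spacer is lifted clear of the carriage in the tongs (z of spacer in the frame of cell_carriage above 0.056 m and contact force between tongs and spacer above 0.1 N), for 0.1 s.
2. the spacer is bedded on the stop plate of the middle pocket (its underside within 1.5 mm of the plate) (z of height_stop_c0 in the frame of spacer above -0.006 m and horizontal distance between spacer and middle_pocket below 0.003 m and angle between spacer's own z axis and vertical below 0.08 rad), for 0.2 s.
At the end, for the whole second after the job is handed in: The spacer lies flat on the middle pocket's stop plate (within 1.5 mm of it, 3 mm sideways, 0.08 rad), and the tongs stand released and still in their stand's slot (toes within 10 mm of the stand's foot and axis, within 0.2 rad of upright) (all of step 2 and z of tongs in the frame of tongs_stand below 0.01 m and horizontal distance between tongs and tongs_stand below 0.01 m and angle between tongs's own z axis and vertical below 0.2 rad and linear speed of tongs below 0.02 m/s); the robot touches nothing.
It fails at once if the spacer is pressed on the carriage, or jammed in it, with more than 32 N (all contacts together; the leaf spring's pinch alone makes 7) (contact force between spacer and cell_carriage above 32 N).
It fails at once if the tongs are pressed on the carriage with more than 30 N (contact force between tongs and cell_carriage above 30 N).
It fails at once if the fingers touch the spacer (contact force between the fingers and spacer above 0.5 N).
It fails at once if the glass cell is moved more than 8 mm (distance of glass_cell from where it was at the start of the episode above 0.008 m).
It fails at once if a bystander is moved more than 30 mm (distance of any of beaker, sample_cup, timer from where it was at the start of the episode above 0.03 m).
It also fails if it takes over 72 s, if anything falls off the work surface, if the arm or the gripper's body presses on something with over 40 N, if the wrist force passes 120 N, or if a joint passes its speed limit or range.

## Robot

A 6-joint arm with a two-finger parallel gripper is mounted at the origin on a cart in front of the work surface, level with it; the furniture and walls round the work are solid. World frame = base frame: x ahead of the robot, y to its left, z up, the work surface at z = 0. Lengths are in m, angles in rad, forces in N, time in s.
With the tool pointing down it reaches from about 0.35 to 0.85 m from the base axis. Payload 8.1 kg.
Tool frame: the origin (TCP) lies at the very end of the fingers, on their centre line; the grasp point (between the pads) lies 19 mm behind it (robot.pinch_z is the distance from the TCP to the grasp point, in m); y points along the fingers, x is the direction in which the jaws open and shut, and the axes are right-handed (so a half turn about y gives the same grasp; the last joint's range is limited). The gripper opens to 93 mm and grips with 3 to 60 N. Pads are 15 mm wide; open, the fingers measure 128 mm over their backs; the gripper's body (75 mm by 188 mm) begins 65 mm behind the grasp point.
Start: joints at [-1.297, 0.13, 1.488, -0, 1.523, -0.085], TCP at [0.211, -0.562, 0.219] pointing down, gripper open.
Joint ranges: [-2.96, 2.96], [-0.89, 2.26], [0.02, 2.5], [-1.34, 4.48], [0, 2.73], [-2.66, 2.66]. Speed limits (rad/s): [2.39, 2.39, 2.79, 3.14, 3.14, 3.14].

## Interface

Orientations are given as a rotation vector (axis times angle).
In Python, from plant import robot gives the robot as it stands.
- The arm moves only by the shell command python3 -m inch 'ROWS' [FORCE]. ROWS is JSON, a list of rows, each a list of 5 numbers: the closure, from -1 (fully open) to 1 (shut), then the shift along the world's x, y, z in m, then the turn about the world's z in rad. A call has 1 to 8 rows; each row is the pose to reach, as a shift and turn from the pose measured when the call began; what a row does not reach only later rows make up. A row lasts 1/8 s, in which the tool goes at most 62.5 mm and 10.7 degrees, less where a joint would pass 70% of its speed; a pose out of reach is approached as far as the arm can. A call with a gripper value outside its range is refused whole. The fingers move at their own pace and stop on an object; FORCE is the grip in N (left out, the last holds). Time passes only in rows, so rows that repeat a pose let the fingers close. It gives the time, the measured TCP pose, the force and the opening at its end, in the units of the state.
- robot.read_state(): the state, without advancing time (a new reading comes with each control period).
- robot.read_camera(name): name is "scene" or "top"; returns a dict with "color" (384x512x3 uint8, red, green, blue), "mtx" (3x3 intrinsics, pixels), "dist_coeffs" ([k1, k2, p1, p2, k3] as OpenCV has them; the pictures are not rectified), "R" (3x3) and "t" (3): a world point X has camera coordinates R X + t. Camera axes: x right, y down, z forward; pixel columns grow to the right and rows downward; lengths in m; the calibration is good to about 2 mm. A picture is of the moment at which its call begins. There is no depth.
- robot.close_job(): hands the job in, once; it reports no verdict.
The state is a dict: "t": time; "q": joint angles; "dq": joint speeds; "joint_torque": joint torques, N m; "tool_pos": TCP position; "orientation": TCP orientation; "force": force on the tool from outside, world axes, zero at the start; "wrist_torque": the same for the moment, N m; "opening": finger opening in m.
Only numpy, scipy, OpenCV 4.12 (cv2) and the standard library are available. Lean on these libraries where they do the work, as an engineer would, in place of code of your own. Each camera call takes 0.05 s, during which the arm holds its last target. There are 200 camera calls.

## Working session

There is one attempt and no reset: what is moved stays moved. The work goes in short steps, Python scripts to look and compute and a shell command to move; the robot and the scene stay as the last step left them, time stands still between calls to the robot, and variables do not carry over. Pictures are saved under pics/ and viewed, about 8 in all and at most 12, crops included, and the job is handed in when it is done.

```bash
ls; mkdir -p pics; python3 - <<'E'
from plant import robot
import cv2, numpy as np
s=robot.read_state(); print(s['t'],s['tool_pos'],s['orientation'],s['force'],s['opening'],robot.pinch_z)
for n in('scene','top'):
    c=robot.read_camera(n); cv2.imwrite(f'pics/{n}0.png',c['color'][:,:,::-1]); np.savez(f'{n}0.npz',**c)
    print(n,c['mtx'].tolist(),c['dist_coeffs'],(-c['R'].T@c['t']),c['R'].tolist())
a=cv2.imread('pics/scene0.png');b=cv2.imread('pics/top0.png')
E
```

```text
pics
0.0 [ 0.21056165 -0.56124108  0.2175959 ] [-1.35668469  0.94196048 -0.93966206] [ 0.12164888 -0.42362897 -0.75877168] 0.09292779314240092 0.0188
scene [[454.01464152999955, 0.0, 261.7726344228409], [0.0, 454.01464152999955, 190.8460320868458], [0.0, 0.0, 1.0]] [-0.13215751  0.          0.          0.          0.        ] [-0.06687624  0.63759364  0.48293114] [[-0.6035454286280088, -0.797246054022857, 0.011473662327997042], [-0.35588884220564126, 0.25648841014182633, -0.8986416568668776], [0.7134956535086682, -0.5464544123784728, -0.4385333825563758]]
top [[383.6592376339939, 0.0, 262.5404734471978], [0.0, 383.6592376339939, 191.9435619600993], [0.0, 0.0, 1.0]] [0.03233123 0.         0.         0.         0.        ] [0.50768504 0.1192022  0.90898504] [[-0.024807222898197118, -0.9996888512079589, 0.002608153099417185], [-0.9964876530331639, 0.024518885906859755, -0.08006985441689615], [0.07998099177014321, -0.0045853030867355205, -0.9967858425715461]]
```

View pics/top0.png

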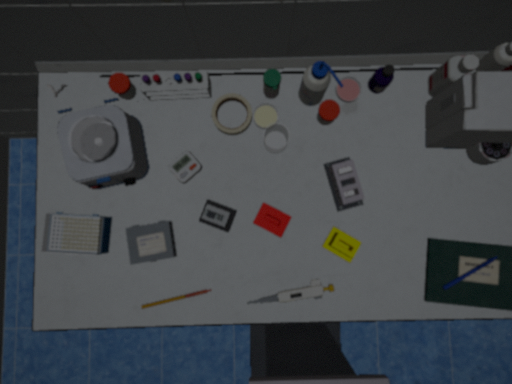

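View pics/scene0.png

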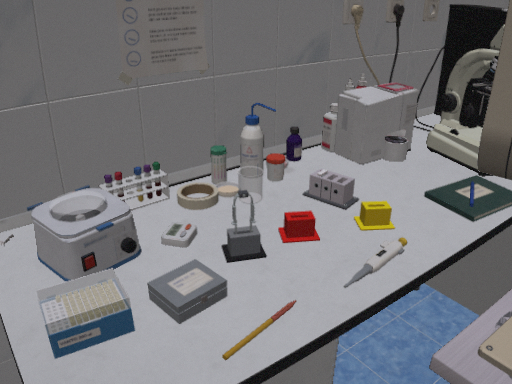

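Top view: the grey stand holding the tongs is at (218,215). The carriage on its dark plate is at (345,184). The red (272,220) and yellow (342,244) look-alikes are not meant, since the description asks for grey. I'll confirm in one enlarged composite.

```bash
python3 - <<'E'
import cv2, numpy as np
a=cv2.imread('pics/scene0.png');b=cv2.imread('pics/top0.png')
def cr(i,x,y,w,h): return cv2.resize(i[y:y+h,x:x+w],(400,300),interpolation=cv2.INTER_CUBIC)
g=lambda i:np.clip(255*(i/255.)**.6,0,255).astype(np.uint8)
m=np.vstack([np.hstack([cr(b,188,190,60,45),cr(b,315,154,60,45)]),np.hstack([cr(a,200,182,100,75),cr(a,290,155,80,60)])])
cv2.imwrite('pics/comp0.png',g(m))
E
```

```text
(no output)
```

View pics/comp0.png

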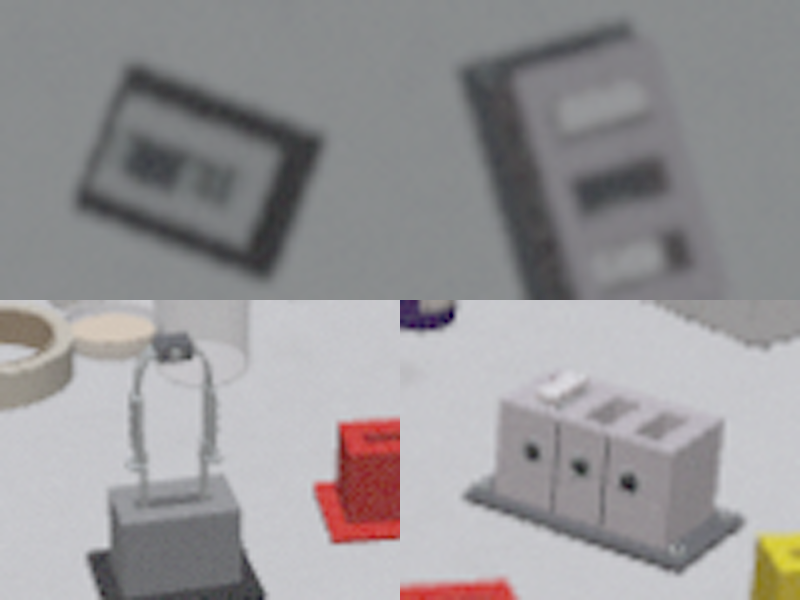

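The composite confirms it: the tongs stand in the grey stand. The stopper stands proud in the far (+x world) end pocket, the middle pocket is dark and empty, and the white spacer lies low in the near pocket. Next I fit the poses by rendering the known shapes into both pictures.

```bash
cat > fit.py <<'E'
import numpy as np, cv2
from scipy.optimize import minimize
def load(n): return dict(np.load(n))
def proj(c,P):
    return cv2.projectPoints(np.asarray(P,float).reshape(-1,3),cv2.Rodrigues(c['R'])[0],c['t'],c['mtx'],c['dist_coeffs'])[0][:,0]
def ray(c,uv,z):
    n=cv2.undistortPoints(np.array([[uv]],float),c['mtx'],c['dist_coeffs'])[0,0]
    d=c['R'].T@np.r_[n,1]; o=-c['R'].T@c['t']; return o+d*(z-o[2])/d[2]
def tf(p,P):
    x,y,a=p[:3]; P=np.asarray(P,float); R=np.array([[np.cos(a),-np.sin(a),0],[np.sin(a),np.cos(a),0],[0,0,1]])
    return P@R.T+[x,y,0]
def rect(w,d,z,cx=0,cy=0): return [[cx-w/2,cy-d/2,z],[cx+w/2,cy-d/2,z],[cx+w/2,cy+d/2,z],[cx-w/2,cy+d/2,z]]
def box(w,d,z0,z1,cx=0,cy=0):
    b,t=rect(w,d,z0,cx,cy),rect(w,d,z1,cx,cy)
    return [[b[i],b[(i+1)%4],t[(i+1)%4],t[i]] for i in range(4)]+[t]
def carriage(th,glass=1):
    f=box(.118,.064,0,th)+box(.092,.049,th,.055)
    f+=[rect(.0145,.033,.055,x) for x in(-.026,0,.026)]
    return f,[rect(.012,.0315,z,glass*.026) for z in(.055,.060)]
def stand(th):
    f=box(.056,.076,0,th)+box(.034,.056,th,.046)
    return f,[rect(.014,.05,z) for z in(.046,.135)]
S=4
def cost(p,model,cam,th,win):
    f,ign=model(th); u0,v0,w,h=win; o=-cam['R'].T@cam['t']
    lab=np.zeros((h*S,w*S),np.uint8); k=1
    pts=lambda F:((proj(cam,tf(p,F))-[u0-.5,v0-.5])*S*16).astype(np.int32)
    for i,F in enumerate(f):
        W=tf(p,F); n=np.cross(W[1]-W[0],W[2]-W[0])
        if n@(o-W[0])>0: cv2.fillPoly(lab,[pts(F)],k,shift=4); k+=1
    A=np.stack([cv2.resize((lab==j).astype(np.float32),(w,h),interpolation=cv2.INTER_AREA) for j in range(k)],-1)
    m=np.zeros((h,w),np.uint8); cv2.fillConvexPoly(m,cv2.convexHull(((pts(np.vstack(ign))/16/S)).astype(np.int32)),1)
    ok=m==0; g=cv2.cvtColor(cam['color'],cv2.COLOR_RGB2GRAY)[v0:v0+h,u0:u0+w].astype(float)
    X,y=A[ok],g[ok]; c=np.linalg.lstsq(X,y,rcond=None)[0]
    return np.mean(np.abs(X@c-y)**1.0)
def fit(model,p0,cams,wins,**k):
    F=lambda p:sum(cost(p,model,c,p[3],w) for c,w in zip(cams,wins))
    d=np.array([.006,.006,.08,.002]); best=None
    for s in(1,.3):
        sim=np.vstack([p0]+[np.array(p0)+s*d*e for e in np.eye(4)])
        r=minimize(F,p0,method='Nelder-Mead',options=dict(initial_simplex=sim,xatol=1e-5,fatol=1e-5,maxiter=400)); p0=r.x
    return r.x,r.fun
E
python3 - <<'E'
from fit import *
t,s=load('top0.npz'),load('scene0.npz')
def seed(c,a,b,z):  # direction of local y from image a->b
    A,B=ray(c,a,z),ray(c,b,z); return A,B
A,B=ray(t,(348.3,182),.055),ray(t,(342,165),.055) # middle -> glass
print(A,B)
yaw=np.arctan2(*(B-A)[1::-1]); print('carr yaw seed',yaw)
pc=[A[0],A[1],yaw,.004]
L,Rr=ray(t,(201,212),.02),ray(t,(232,222),.02); ys=np.arctan2(*(Rr-L)[1::-1])+np.pi/2
C=ray(t,(218,215.5),.01); ps=[C[0],C[1],ys,.005]; print(ps)
wc=[(322,150,46,68),(295,163,70,50)]; ws=[(192,194,52,46),(212,216,62,50)]
for nm,m,p,w in(('carr',carriage,pc,wc),('stand',stand,ps,ws)):
    for cn,cs,ww in(('both',[t,s],w),('top',[t],w[:1]),('scene',[s],w[1:])):
        r=fit(m,p,cs,ww); print(nm,cn,np.round(r[0],4),round(r[1],3))
E
```

```text
[ 0.59378472 -0.07692765  0.055     ] [ 0.63244641 -0.06444355  0.055     ]
carr yaw seed 0.3123371369513257
[np.float64(0.5271627406498982), np.float64(0.2205059589144315), np.float64(-0.3360164052324366), 0.005]
carr both [ 0.5958 -0.075   0.2499  0.0055] 11.199
carr top [ 0.5955 -0.0751  0.2498  0.0052] 3.487
carr scene [ 0.5969 -0.0753  0.2475  0.0054] 7.437
stand both [ 0.5293  0.224  -0.3829  0.0049] 7.269
stand top [ 0.528   0.2224 -0.3876  0.0065] 3.09
stand scene [ 0.5307  0.2238 -0.3874  0.0043] 3.391
```

```bash
python3 - <<'E'
from plant import robot
from scipy.spatial.transform import Rotation as R
import numpy as np
s=robot.read_state(); M=R.from_rotvec(s['orientation']).as_matrix(); print(M.round(3))
print('jaw yaw',np.arctan2(M[1,0],M[0,0]),'need',np.pi/2-.385, 'TCP',s['tool_pos'])
print('shift',np.array([.5293,.2232])-s['tool_pos'][:2])
E
```

```text
[[ 0.351 -0.     0.936]
 [-0.936  0.002  0.351]
 [-0.002 -1.     0.   ]]
jaw yaw -1.211987711459609 need 1.1857963267948965 TCP [ 0.21056273 -0.56128079  0.21768824]
shift [0.31873727 0.78448079]
```

```bash
python3 -m inch '[[-1,0.04,0.1,0.03,-0.1],[-1,0.08,0.2,0.03,-0.2],[-1,0.12,0.3,0.03,-0.3],[-1,0.16,0.4,0.03,-0.4],[-1,0.2,0.5,0.03,-0.5],[-1,0.24,0.6,0.03,-0.6],[-1,0.28,0.7,0.03,-0.7],[-1,0.319,0.784,0.03,-0.744]]' 20; sleep 0; python3 - <<'E'
from plant import robot
s=robot.read_state(); print(s['q'])
E
```

```text
t: 1.1
tool_pos: [0.3961, -0.098, 0.2458]
orientation: [-0.998, 1.489, -1.488]
force: [1.2, 0.5, 0.4]
opening: 0.0928
[-3.69890223e-01 -4.22599363e-01  1.93910303e+00  1.59763334e-03
  1.62450970e+00  1.58885392e+00]
```

```bash
python3 -m inch '[[-1,0.133,0.321,0,0.003],[-1,0.133,0.321,0,0.003],[-1,0.133,0.321,0,0.003],[-1,0.133,0.321,0,0.003],[-1,0.133,0.321,0,0.003],[-1,0.133,0.321,0,0.003],[-1,0.133,0.321,0,0.003],[-1,0.133,0.321,0,0.003]]'; python3 - <<'E'
from fit import *
from plant import robot
for n in('top','scene'):
    c=robot.read_camera(n); np.savez(f'{n}1.npz',**c)
s=robot.read_state(); print(s['q'],s['tool_pos'],s['force'])
# composite close view; tongs clamp in the scene image too
t,sc=load('top1.npz'),load('scene1.npz')
print('proj stand top ctr',proj(t,[.5293,.2232,.129]),proj(sc,[.5293,.2232,.129]),'tcp',proj(sc,s['tool_pos']),proj(t,s['tool_pos']))
im=lambda c,x,y,w,h:cv2.resize(c['color'][y:y+h,x:x+w,::-1],(400,600),interpolation=cv2.INTER_CUBIC)
m=np.hstack([im(sc,205,120,80,120),im(load('scene0.npz'),205,170,60,90)])
cv2.imwrite('pics/near1.png',m)
E
```

```text
t: 2.1
tool_pos: [0.5287, 0.2224, 0.2452]
orientation: [-1.002, 1.487, -1.486]
force: [0.2, -0.7, -1.1]
opening: 0.0933
[3.07341495e-01 4.76486705e-02 1.52655623e+00 5.84568358e-04
 1.56610406e+00 2.26413513e+00] [0.52892758 0.22182954 0.24583851] [-0.82318196 -0.60546137 -0.00651057]
proj stand top ctr [[210.01602926 213.37229574]] [[242.9268731  190.61971648]] tcp [[243.30497493 127.61796166]] [[201.74176835 211.91741924]]
```

View pics/near1.png

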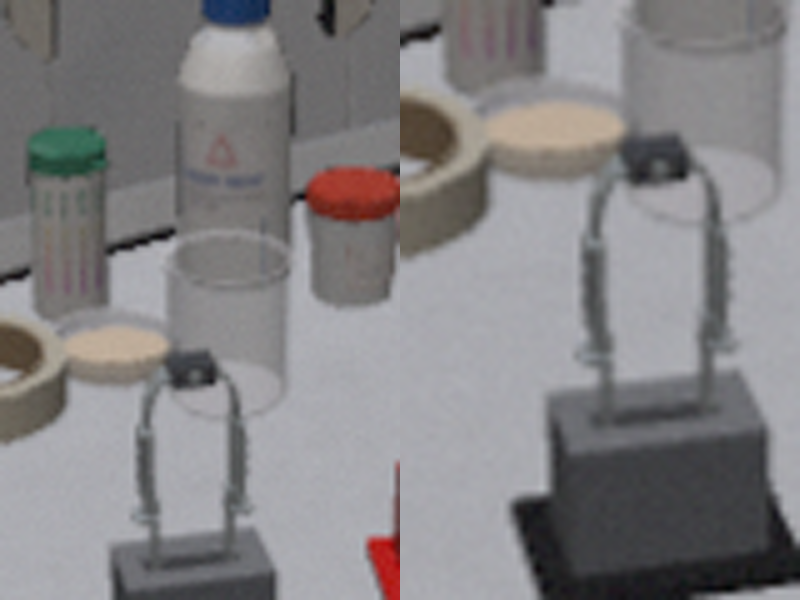

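The arm isn't drawn in the pictures. The scene view shows the clamp at (243.4,191.2), against a predicted (242.9,190.6), so the position agrees. Next I descend and grip lightly.

```bash
python3 -m inch '[[-1,0.0,0.001,-0.05,0],[-1,0.0,0.001,-0.1,0],[-1,0.0,0.001,-0.14,0],[-1,0.0,0.001,-0.16,0],[-1,0.0,0.001,-0.175,0],[-1,0.0,0.001,-0.175,0],[-1,0.0,0.001,-0.175,0]]' 5; python3 -m inch '[[1,0,0,0,0],[1,0,0,0,0],[1,0,0,0,0],[1,0,0,0,0],[1,0,0,0,0],[1,0,0,0,0],[1,0,0,0,0],[1,0,0,0,0]]' 5
```

```text
t: 3.08
tool_pos: [0.5301, 0.2232, 0.0725]
orientation: [-0.997, 1.486, -1.487]
force: [0.9, -0.2, 1.0]
opening: 0.0926
t: 4.08
tool_pos: [0.5301, 0.2231, 0.0725]
orientation: [-0.997, 1.486, -1.487]
force: [0.5, -0.5, 0.1]
opening: 0.0296
```

```bash
python3 -m inch '[[1,0,0,0.015,0],[1,0,0,0.03,0],[1,0,0,0.05,0],[1,0,0,0.07,0],[1,0,0,0.09,0],[1,0,0,0.1,0],[1,0,0,0.1,0]]' 5; python3 - <<'E'
from fit import *
from plant import robot
for n in('top','scene'):
    c=robot.read_camera(n); np.savez(f'{n}2.npz',**c)
s=robot.read_state(); print(s['t'],s['q'],s['tool_pos'],s['force'])
p=s['tool_pos']; print('to spacer',.5706-p[0],-.0814-p[1])
E
```

```text
t: 4.95
tool_pos: [0.5307, 0.2233, 0.1736]
orientation: [-0.995, 1.485, -1.487]
force: [0.1, -0.3, -2.0]
opening: 0.0293
5.05 [3.08907782e-01 8.58326419e-02 1.62209103e+00 5.99289848e-04
 1.43109052e+00 2.26572310e+00] [0.52967203 0.2230099  0.17171512] [ 0.02414743  0.10842839 -1.4234005 ]
to spacer 0.04092797457443342 -0.30440989782461975
```

```bash
python3 -m inch '[[1,0.007,-0.05,0,0.11],[1,0.014,-0.1,0,0.22],[1,0.02,-0.15,0,0.33],[1,0.027,-0.2,0,0.44],[1,0.034,-0.25,0,0.55],[1,0.041,-0.304,0,0.636],[1,0.041,-0.304,0,0.636],[1,0.041,-0.304,0,0.636]]' 5; python3 - <<'E'
from fit import *
from plant import robot
C={}
for n in('top','scene'):
    c=robot.read_camera(n); np.savez(f'{n}3.npz',**c); C[n]=c
S=[robot.read_state() for _ in range(3)]; s=S[-1]; print(s['t'],s['q'],[x['tool_pos'].round(4) for x in S],s['force'],s['q'][0]-s['q'][5])
p=s['tool_pos'].copy(); p[2]-=.0665
for n in C: print(n,'toes',proj(C[n],p).round(1))
im=lambda c,x,y,w,h:cv2.resize(c['color'][y:y+h,x:x+w,::-1],(400,600),interpolation=cv2.INTER_CUBIC)
cv2.imwrite('pics/n3.png',np.hstack([im(C['scene'],300,110,80,120),im(C['top'],325,150,40,60)]))
E
```

```text
t: 6.05
tool_pos: [0.57, -0.0808, 0.1706]
orientation: [-1.314, 1.026, -1.022]
force: [-0.8, -0.2, -1.6]
opening: 0.0295
6.15 [-0.23001511  0.0924269   1.61632576  0.00295404  1.43359788  1.08988229] [array([ 0.5703, -0.0798,  0.1711]), array([ 0.5703, -0.0798,  0.1711]), array([ 0.5703, -0.0798,  0.1711])] [-0.4892236  -0.64966011 -1.22024064] -1.3198973930201305
top toes [[355.5 190.6]]
scene toes [[343.4 159.3]]
```

View pics/n3.png

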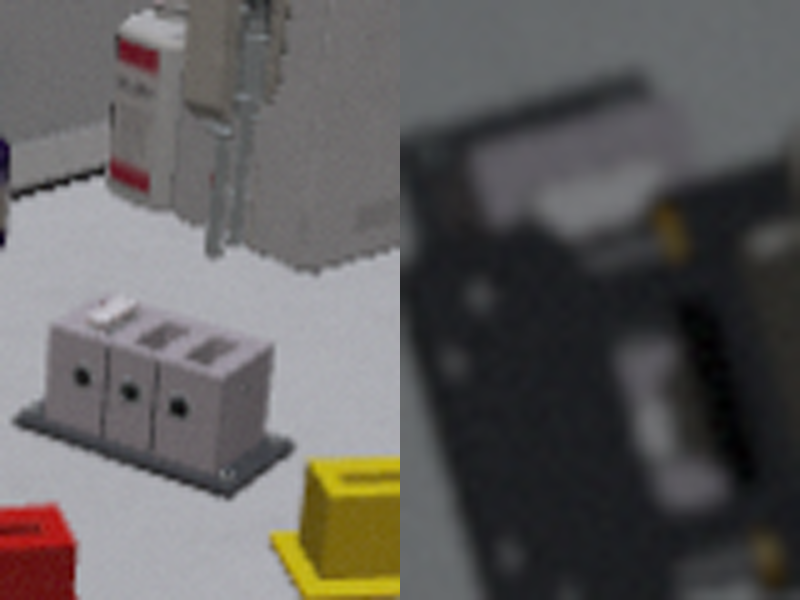

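```bash
python3 - <<'E'
from fit import *
c=load('scene3.npz'); k=10
def show(win,polys,col):
    u,v,w,h=win; im=cv2.resize(c['color'][v:v+h,u:u+w,::-1],(w*k,h*k),interpolation=cv2.INTER_CUBIC); im=np.clip(255*(im/255.)**.7,0,255).astype(np.uint8)
    for P,cl in zip(polys,col):
        q=((proj(c,P)-[u-.5,v-.5])*k).astype(int); cv2.polylines(im,[q],True,cl,1)
    return im
tp=[.5703,-.0803,.25]; z=.1710-.0665
toes=[tf(tp,rect(.007,.005,zz,0,y))+[0,0,z] for y in(-.00885,.00885) for zz in(0,.0045)]
cp=[.5958,-.075,.25]; car=[tf(cp,rect(.0145,.033,.055,x)) for x in(-.026,0,.026)]+[tf(cp,rect(.092,.049,.055))]
A=show((328,140,40,28),toes,[(0,0,255)]*4); B=show((306,164,52,28),car,[(0,255,0)]*4)
A=cv2.copyMakeBorder(A,0,0,0,120,cv2.BORDER_CONSTANT); cv2.imwrite('pics/o3.png',np.vstack([A,B]))
E
```

```text
(no output)
```

View pics/o3.png

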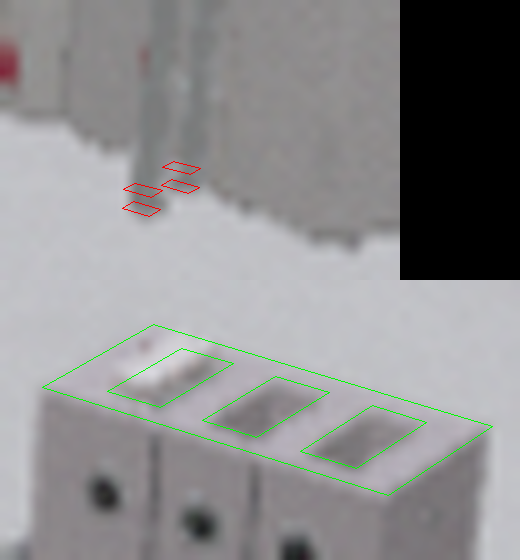

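The scene overlay shows the carriage outline matching to about 0.3 px. The toes sit about 0.5 px right of the prediction, roughly 1 mm, which I correct. Now I descend with care.

```bash
python3 -m inch '[[1,0.0014,-0.0002,0,0],[1,0.0014,-0.0002,-0.02,0],[1,0.0014,-0.0002,-0.04,0],[1,0.0014,-0.0002,-0.05,0],[1,0.0014,-0.0002,-0.06,0],[1,0.0014,-0.0002,-0.07,0],[1,0.0014,-0.0002,-0.07,0]]' 5; python3 -m inch '[[1,0,0,-0.002,0],[1,0,0,-0.004,0],[1,0,0,-0.006,0],[1,0,0,-0.008,0],[1,0,0,-0.01,0],[1,0,0,-0.01,0]]' 5
```

```text
t: 7.02
tool_pos: [0.5711, -0.0799, 0.1001]
orientation: [-1.315, 1.025, -1.02]
force: [0.3, -0.3, -2.1]
opening: 0.0293
t: 7.78
tool_pos: [0.571, -0.0799, 0.0899]
orientation: [-1.316, 1.026, -1.02]
force: [-0.1, -0.5, -2.4]
opening: 0.0294
```

```bash
python3 -m inch '[[1,0,0,-0.002,0],[1,0,0,-0.0035,0],[1,0,0,-0.0035,0]]' 5; python3 -m inch '[[1,0,0,-0.001,0],[1,0,0,-0.0015,0],[1,0,0,-0.0015,0]]' 5
```

```text
t: 8.15
tool_pos: [0.571, -0.0799, 0.0862]
orientation: [-1.316, 1.026, -1.02]
force: [-0.1, -0.2, -1.6]
opening: 0.0294
t: 8.52
tool_pos: [0.571, -0.0798, 0.0847]
orientation: [-1.316, 1.026, -1.019]
force: [0.6, -0.1, -2.7]
opening: 0.0298
```

```bash
python3 -m inch '[[1,0,0,-0.001,0],[1,0,0,-0.001,0]]' 5;  python3 -m inch '[[1,0,0,-0.001,0],[1,0,0,-0.001,0]]' 5
```

```text
t: 8.78
tool_pos: [0.5714, -0.0799, 0.0843]
orientation: [-1.315, 1.025, -1.02]
force: [-0.2, -0.1, 3.2]
opening: 0.0296
t: 9.02
tool_pos: [0.5721, -0.0798, 0.0841]
orientation: [-1.314, 1.024, -1.021]
force: [-0.4, 1.1, 5.0]
opening: 0.03
```

Contact with the foot came where expected (TCP z 84.3 mm). I close with 25 N.

```bash
python3 -m inch '[[1,0,0,0.0003,0],[1,0,0,0.0003,0],[1,0,0,0.0003,0],[1,0,0,0.0003,0],[1,0,0,0.0003,0]]' 25
```

```text
t: 9.65
tool_pos: [0.572, -0.0799, 0.0843]
orientation: [-1.314, 1.024, -1.021]
force: [0.5, -2.0, -1.4]
opening: 0.019
```

The opening is 19 mm where I expected 21 on the web, so either the tongs have shut or something is giving. I lift a little and feel for the leaf's drag.

```bash
python3 -m inch '[[1,0,0,0.001,0],[1,0,0,0.002,0],[1,0,0,0.003,0],[1,0,0,0.003,0]]' 25; python3 -m inch '[[1,0,0,0.002,0],[1,0,0,0.004,0]]' 25;python3 - <<'E'
from fit import *
from plant import robot
C={}
for n in('top','scene'):
    c=robot.read_camera(n); np.savez(f'{n}4.npz',**c); C[n]=c
s=robot.read_state(); print(s['t'],s['tool_pos'],s['force'],s['q'][0]-s['q'][5])
im=lambda c,x,y,w,h:cv2.resize(c['color'][y:y+h,x:x+w,::-1],(800,600),interpolation=cv2.INTER_CUBIC)
cv2.imwrite('pics/n4.png',im(C['scene'],295,140,80,60))
E
```

```text
t: 10.15
tool_pos: [0.5719, -0.0798, 0.0872]
orientation: [-1.314, 1.024, -1.021]
force: [1.3, -0.5, -3.7]
opening: 0.0191
t: 10.4
tool_pos: [0.5718, -0.0798, 0.0913]
orientation: [-1.314, 1.024, -1.02]
force: [1.7, -1.2, -5.7]
opening: 0.0193
10.5 [ 0.57198497 -0.07979122  0.09163813] [ 1.45889421 -0.68168541 -2.25231212] -1.3193383475194285
```

View pics/n4.png

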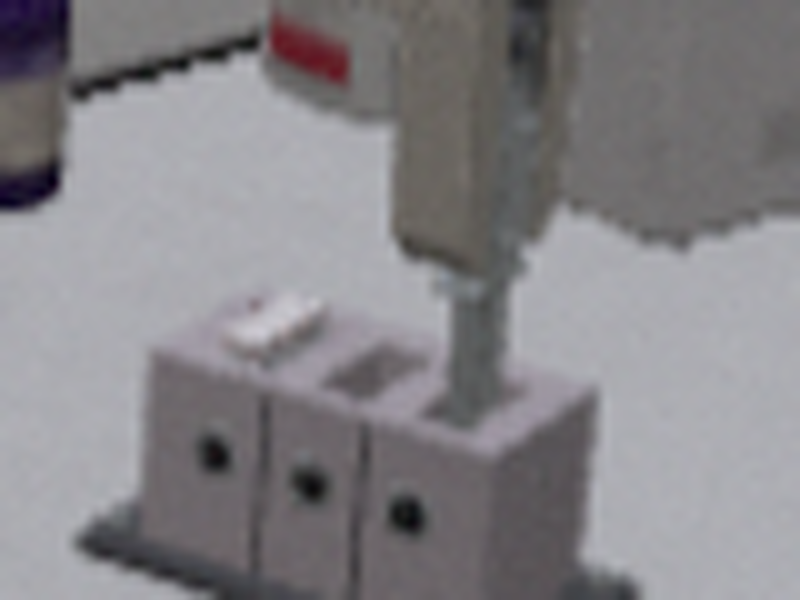

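```bash
for i in 1 2 3; do python3 -m inch '[[1,0,0,0.003,0],[1,0,0,0.006,0]]' 25 | grep -v orient; done
```

```text
t: 10.75
tool_pos: [0.5719, -0.0798, 0.0978]
force: [1.5, -0.7, -5.2]
opening: 0.0192
t: 11.0
tool_pos: [0.5719, -0.0798, 0.1042]
force: [0.4, -0.9, -3.1]
opening: 0.0191
t: 11.25
tool_pos: [0.572, -0.0798, 0.1107]
force: [-0.2, -1.1, -1.6]
opening: 0.0192
```

```bash
python3 -m inch '[[1,0,0,0.01,0],[1,0,0,0.02,0],[1,0,0,0.03,0],[1,0,0,0.04,0],[1,0,0,0.05,0],[1,0,0,0.05,0]]' 25;python3 - <<'E'
from fit import *
from plant import robot
C={}
for n in('top','scene'):
    c=robot.read_camera(n); np.savez(f'{n}5.npz',**c); C[n]=c
s=robot.read_state(); print(s['t'],s['tool_pos'],s['force'],s['q'][0]-s['q'][5])
im=lambda c,x,y,w,h:cv2.resize(c['color'][y:y+h,x:x+w,::-1],(400,600),interpolation=cv2.INTER_CUBIC)
cv2.imwrite('pics/n5.png',np.hstack([im(C['scene'],325,120,40,60),im(C['top'],325,150,40,60)]))
E
```

```text
t: 12.0
tool_pos: [0.5727, -0.0799, 0.162]
orientation: [-1.313, 1.022, -1.022]
force: [-0.5, -0.2, -1.7]
opening: 0.0193
12.1 [ 0.57192656 -0.07977764  0.16055271] [ 0.31245885  0.28614838 -2.82623119] -1.3198091247528856
```

View pics/n5.png

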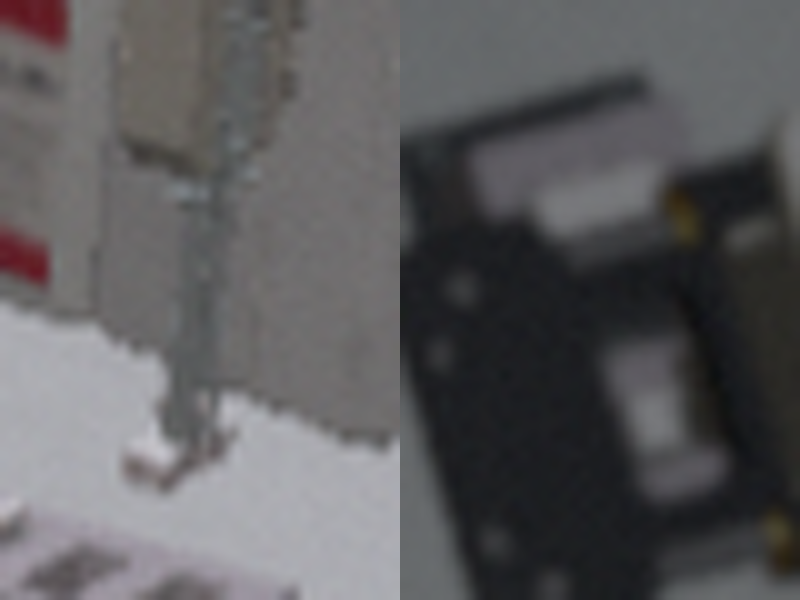

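The picture shows the white foot of the spacer hanging level on the toes (left crop, around (180,460)), so it is held; the 19 mm reading was pad give. The +x force on the way out puts the leaf on the world-near wall, which confirms yaw 0.25. Next I shift to the middle pocket.

```bash
python3 -m inch '[[1,0.012,0.003,0,0],[1,0.0244,0.0058,0,0],[1,0.0244,0.0058,0,0],[1,0.0244,0.0058,-0.012,0],[1,0.0244,0.0058,-0.024,0],[1,0.0244,0.0058,-0.029,0],[1,0.0244,0.0058,-0.029,0]]' 25; python3 -m inch '[[1,0,0,-0.002,0],[1,0,0,-0.004,0],[1,0,0,-0.004,0]]' 25
```

```text
t: 12.98
tool_pos: [0.5956, -0.0739, 0.1306]
orientation: [-1.315, 1.025, -1.02]
force: [-0.4, 0.5, -2.1]
opening: 0.0191
t: 13.35
tool_pos: [0.5956, -0.074, 0.1266]
orientation: [-1.315, 1.025, -1.02]
force: [-0.0, 0.0, -2.8]
opening: 0.0192
```

```bash
for i in 1 2 3; do python3 -m inch '[[1,0,0,-0.0015,0],[1,0,0,-0.003,0]]' 25 | grep -v orient; done
```

```text
t: 13.6
tool_pos: [0.5957, -0.074, 0.1236]
force: [0.8, -0.6, -0.8]
opening: 0.0191
t: 13.85
tool_pos: [0.5957, -0.074, 0.1205]
force: [0.3, -0.5, -1.8]
opening: 0.0194
t: 14.1
tool_pos: [0.5957, -0.074, 0.1174]
force: [1.6, 0.3, -2.3]
opening: 0.0191
```

```bash
for i in 1 2 3 4; do python3 -m inch '[[1,0,0,-0.0015,0],[1,0,0,-0.003,0]]' 25 | grep -v orient; done
```

```text
t: 14.35
tool_pos: [0.5957, -0.074, 0.1142]
force: [0.6, 0.5, -1.5]
opening: 0.0194
t: 14.6
tool_pos: [0.5958, -0.074, 0.1112]
force: [-0.3, -0.0, -2.1]
opening: 0.0187
t: 14.85
tool_pos: [0.5962, -0.0739, 0.1085]
force: [2.3, 0.4, -1.7]
opening: 0.0189
t: 15.1
tool_pos: [0.5966, -0.074, 0.1057]
force: [2.5, 0.4, -0.4]
opening: 0.0189
```

```bash
for i in 1 2 3; do python3 -m inch '[[1,0,0,-0.001,0],[1,0,0,-0.002,0]]' 25 | grep -v orient; done
```

```text
t: 15.35
tool_pos: [0.5968, -0.074, 0.1039]
force: [2.2, 0.6, 0.4]
opening: 0.0193
t: 15.6
tool_pos: [0.5969, -0.074, 0.102]
force: [2.3, 0.6, 2.1]
opening: 0.019
t: 15.85
tool_pos: [0.5969, -0.0741, 0.0999]
force: [0.6, -0.4, 0.6]
opening: 0.0194
```

```bash
for i in 1 2 3 4; do python3 -m inch '[[1,0,0,-0.001,0],[1,0,0,-0.0015,0]]' 25 | grep -v orient; done
```

```text
t: 16.1
tool_pos: [0.5968, -0.074, 0.0982]
force: [1.9, 0.9, -0.3]
opening: 0.0193
t: 16.35
tool_pos: [0.5968, -0.074, 0.0966]
force: [2.9, 0.0, -0.3]
opening: 0.019
t: 16.6
tool_pos: [0.5969, -0.074, 0.095]
force: [1.8, 0.1, -0.6]
opening: 0.0186
t: 16.85
tool_pos: [0.5971, -0.074, 0.0939]
force: [0.7, 0.5, 5.8]
opening: 0.019
```

```bash
for i in 1 2; do python3 -m inch '[[1,0,0,-0.0005,0],[1,0,0,-0.001,0]]' 25 | grep -v orient; done
```

```text
t: 17.1
tool_pos: [0.5974, -0.074, 0.0939]
force: [-1.0, 1.5, 9.1]
opening: 0.0193
t: 17.35
tool_pos: [0.5975, -0.074, 0.0938]
force: [-1.6, 1.7, 11.2]
opening: 0.0188
```

```bash
python3 -m inch '[[1,0,0,-0.001,0],[1,0,0,-0.001,0]]' 25 | grep -v orient; python3 -m inch '[[1,0,0,-0.001,0],[1,0,0,-0.001,0],[1,0,0,-0.001,0]]' 25 | grep -v orient
```

```text
t: 17.6
tool_pos: [0.5975, -0.074, 0.0939]
force: [-1.3, 1.5, 9.3]
opening: 0.0192
t: 17.98
tool_pos: [0.5976, -0.074, 0.0939]
force: [-2.2, 1.1, 9.3]
opening: 0.0189
```

```bash
python3 -m inch '[[1,0,0,-0.001,0],[1,0,0,-0.0018,0],[1,0,0,-0.0018,0]]' 25 | grep -v orient
```

```text
t: 18.35
tool_pos: [0.5979, -0.0739, 0.0938]
force: [-3.1, 2.2, 13.3]
opening: 0.0189
```

```bash
python3 -m inch '[[1,-0.0006,0,0.001,0],[1,-0.0006,0,0.001,0]]' 25 | grep -v orient;  python3 -m inch '[[1,0,0,0,0],[1,0,0,0,0],[1,0,0,0,0],[1,0,0,0,0],[1,0,0,0,0]]' 5 | grep -v orient; python3 -m inch '[[1,0,0,-0.0008,0],[1,0,0,-0.0012,0],[1,0,0,-0.0012,0]]' 5 | grep -v orient
```

```text
t: 18.6
tool_pos: [0.597, -0.0739, 0.0944]
force: [1.1, 1.9, 0.6]
opening: 0.0195
t: 19.23
tool_pos: [0.5968, -0.0738, 0.0941]
force: [0.3, -0.1, -2.2]
opening: 0.0294
t: 19.6
tool_pos: [0.5974, -0.0738, 0.0937]
force: [-0.2, 1.0, 5.2]
opening: 0.0293
```

After release the foot is still met at the same height (93.7 mm). I draw the tongs out.

```bash
python3 -m inch '[[1,-0.0004,0,0.002,0],[1,-0.0004,0,0.004,0],[1,-0.0004,0,0.006,0]]' 5 | grep -v orient; python3 -m inch '[[1,0,0,0.005,0],[1,0,0,0.01,0]]' 5 | grep -v orient;  python3 -m inch '[[1,0,0,0.01,0],[1,0,0,0.03,0],[1,0,0,0.05,0],[1,0,0,0.067,0],[1,0,0,0.067,0]]' 5 | grep -v orient; python3 - <<'E'
from fit import *
from plant import robot
C={}
for n in('top','scene'):
    c=robot.read_camera(n); np.savez(f'{n}6.npz',**c); C[n]=c
s=robot.read_state(); print(s['t'],s['tool_pos'],s['force'],s['q'][0]-s['q'][5])
p=s['tool_pos']; print('to stand',.5299-p[0],.2231-p[1])
im=lambda c,x,y,w,h:cv2.resize(c['color'][y:y+h,x:x+w,::-1],(400,600),interpolation=cv2.INTER_CUBIC)
cv2.imwrite('pics/n6.png',np.hstack([im(C['scene'],305,130,50,75),im(C['top'],325,140,40,60)]))
E
```

```text
t: 19.98
tool_pos: [0.5966, -0.0738, 0.0994]
force: [-0.1, -0.1, -1.2]
opening: 0.0295
t: 20.23
tool_pos: [0.5965, -0.0738, 0.1097]
force: [-1.0, 0.5, -1.8]
opening: 0.0293
t: 20.85
tool_pos: [0.598, -0.0741, 0.1795]
force: [1.0, 0.6, -1.9]
opening: 0.0296
20.95 [ 0.59650155 -0.07381179  0.17661449] [ 0.24537509 -0.74007446 -2.07312531] -1.3196420685648247
to stand -0.06660154739120716 0.29691179047306543
```

View pics/n6.png

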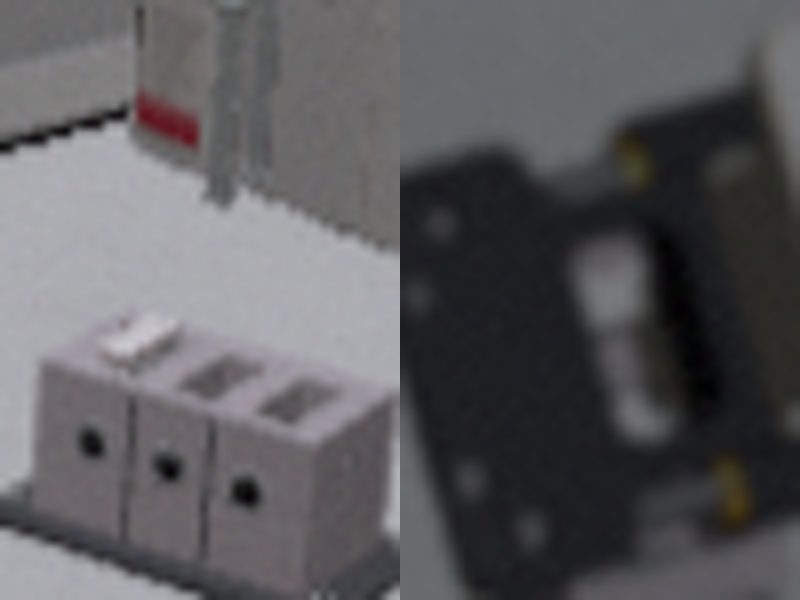

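The toes are empty and the white spacer shows in the middle pocket (top crop around (625,340)). Back to the stand at the pick-up pose.

```bash
python3 -m inch '[[1,-0.011,0.05,0,-0.11],[1,-0.022,0.1,0,-0.22],[1,-0.033,0.15,0,-0.33],[1,-0.044,0.2,0,-0.44],[1,-0.055,0.25,0,-0.55],[1,-0.0665,0.297,0,-0.637],[1,-0.0665,0.297,0,-0.637],[1,-0.0665,0.297,0,-0.637]]' 5; python3 -m inch '[[1,0,0,0,0],[1,0,0,0,0]]' 5; python3 - <<'E'
from fit import *
from plant import robot
C=robot.read_camera('scene'); np.savez('scene7.npz',**C)
s=robot.read_state(); print(s['t'],s['tool_pos'],s['force'],s['q'][0]-s['q'][5])
E
```

```text
t: 21.95
tool_pos: [0.5295, 0.2228, 0.1755]
orientation: [-0.999, 1.484, -1.488]
force: [0.3, -0.5, -2.1]
opening: 0.0291
t: 22.2
tool_pos: [0.5297, 0.2216, 0.1752]
orientation: [-0.999, 1.485, -1.489]
force: [0.0, 0.9, -1.8]
opening: 0.0293
22.25 [0.52976437 0.22179963 0.17542418] [ 0.11116009 -0.06640375 -1.8720342 ] -1.957075360702663
```

```bash
python3 -m inch '[[1,0.0004,0.0013,-0.015,0],[1,0.0004,0.0013,-0.03,0],[1,0.0004,0.0013,-0.045,0],[1,0.0004,0.0013,-0.058,0],[1,0.0004,0.0013,-0.058,0]]' 5 | grep -v orient; for i in 1 2 3; do python3 -m inch '[[1,0,0,-0.0015,0],[1,0,0,-0.003,0]]' 5 | grep -v orient; done
```

```text
t: 22.88
tool_pos: [0.5289, 0.2228, 0.1154]
force: [-0.6, 0.5, -1.3]
opening: 0.0294
t: 23.12
tool_pos: [0.5293, 0.2229, 0.1129]
force: [0.1, 0.0, -0.9]
opening: 0.0295
t: 23.38
tool_pos: [0.5296, 0.223, 0.1102]
force: [1.0, -1.0, -1.5]
opening: 0.0292
t: 23.62
tool_pos: [0.5296, 0.223, 0.1072]
force: [-0.3, 0.5, -1.8]
opening: 0.03
```

```bash
python3 -m inch '[[1,0,0,-0.006,0],[1,0,0,-0.012,0],[1,0,0,-0.018,0],[1,0,0,-0.024,0],[1,0,0,-0.03,0],[1,0,0,-0.032,0],[1,0,0,-0.032,0]]' 5 | grep -v orient; python3 -m inch '[[1,0,0,-0.001,0],[1,0,0,-0.002,0],[1,0,0,-0.002,0]]' 5 | grep -v orient
```

```text
t: 24.5
tool_pos: [0.5295, 0.223, 0.075]
force: [0.7, -0.5, -2.5]
opening: 0.0292
t: 24.88
tool_pos: [0.5294, 0.223, 0.0729]
force: [-0.2, 0.5, -1.8]
opening: 0.0295
```

```bash
python3 -m inch '[[1,0,0,-0.0008,0],[1,0,0,-0.0008,0],[1,0,0,-0.0008,0]]' 5 | grep -v orient; python3 -m inch '[[-0.2,0,0,0,0],[-0.2,0,0,0,0],[-1,0,0,0,0],[-1,0,0,0,0],[-1,0,0,0,0],[-1,0,0,0,0],[-1,0,0,0,0]]' 5 | grep -v orient
```

```text
t: 25.25
tool_pos: [0.5294, 0.223, 0.0722]
force: [0.0, 0.0, -1.7]
opening: 0.0298
t: 26.12
tool_pos: [0.5295, 0.223, 0.0722]
force: [-0.4, 0.3, 0.4]
opening: 0.092
```

Open, and the weight has transferred to the stand. I raise straight up and check both places.

```bash
python3 -m inch '[[-1,0,0,0.02,0],[-1,0,0,0.05,0],[-1,0,0,0.08,0],[-1,0,0,0.13,0],[-1,0,0,0.18,0],[-1,0,0,0.2,0]]' | grep -v orient; python3 -m inch '[[-1,-0.05,-0.01,0,0],[-1,-0.1,-0.02,0,0],[-1,-0.12,-0.03,0,0],[-1,-0.12,-0.03,0,0],[-1,-0.12,-0.03,0,0]]'; python3 - <<'E'
from fit import *
from plant import robot
C={}
for n in('top','scene'):
    c=robot.read_camera(n); np.savez(f'{n}8.npz',**c); C[n]=c
im=lambda c,x,y,w,h:cv2.resize(c['color'][y:y+h,x:x+w,::-1],(400,300),interpolation=cv2.INTER_CUBIC)
m=np.vstack([np.hstack([im(C['scene'],210,170,80,60)*1,im(C['top'],188,190,60,45)]),np.hstack([im(C['scene'],290,155,80,60),im(C['top'],325,167,40,30)])])
cv2.imwrite('pics/n8.png',np.clip(255*(m/255.)**.7,0,255).astype(np.uint8))
E
```

```text
t: 26.88
tool_pos: [0.531, 0.2235, 0.2779]
force: [0.5, -0.4, 0.4]
opening: 0.0925
t: 27.5
tool_pos: [0.4115, 0.1936, 0.2779]
orientation: [-0.993, 1.482, -1.489]
force: [0.3, 0.5, -0.2]
opening: 0.0928
```

View pics/n8.png

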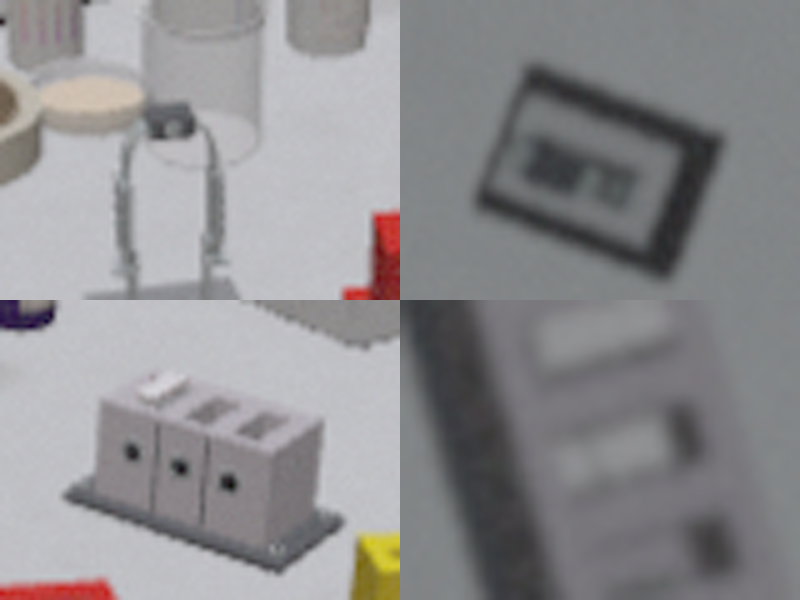

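```bash
python3 -c "
from plant import robot
print(robot.close_job(), robot.read_state()['t'])"
```

```text
the job is handed in; nothing more can be done
the job is handed in; nothing more can be done
```

The spacer is in the middle pocket, pressed past the leaf spring onto the stop plate, and the tongs are back upright in the grey stand. I handed the job in at about 28 s of robot time. It reports no verdict.

- **Drawing it out:** I took the tongs with 5 N and felt the spacer's foot where I expected it in the near end pocket. I then closed with 25 N and lifted it clear of the block; the picture showed it in the toes.
- **Pressing it in:** it came to a hard stop about 35 mm below the mouth. It did not move further under 13–15 N, the most I used and more than the leaf's 5–12 N. After release the toes met the foot at the same height again, within 0.2 mm.
- **Last pictures:** the spacer is in the middle pocket, the near end pocket is empty, and the stoppered cell looks unmoved. The arm is raised clear of everything. I saw no bystander disturbed, but I did not measure them.

**What disagreed:**
- The finger opening read 19 mm on the web, where I expected 21. I put this down to give in the pads.
- The leaf's drag felt lighter than stated, about 2–4 N.
- The two cameras differed by 2–3 mm on the stand's position.

The bedding rests on feel alone, because the cameras cannot see the plate under the spacer.

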